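# Rock-test two setter plates and rack the flat one

## Robot

A 6-joint arm with a two-finger parallel gripper is mounted at the origin on the work surface. World frame = base frame: x ahead of the robot, y to its left, z up, the work surface at z = 0. Lengths are in m, angles in rad, forces in N, time in s.
With the tool pointing down it reaches from about 0.3 to 0.825 m from the base axis. Payload 5.4 kg.
Tool frame: the origin (TCP) lies between the finger pads; the fingertips stand 25 mm ahead of it and the grasp point (between the pads) lies 6 mm ahead of it; z points along the fingers, y is the line along which they close (so a half turn about z gives the same grasp; the last joint's range is limited). The gripper opens to 92 mm and grips with 3 to 60 N. Pads are 20 mm wide; open, the fingers measure 128 mm over their backs; the gripper's body (75 mm by 189 mm) begins 69 mm behind the grasp point.
Start: joints at [-1.374, 0.158, 1.597, -0, 1.386, -0.21], TCP at [0.227, -0.528, 0.24] pointing down, gripper open.
Joint ranges: [-2.91, 2.91], [-0.94, 2.29], [0.18, 2.7], [-1.29, 4.43], [0.17, 2.64], [-3, 3]. Speed limits (rad/s): [2.57, 2.57, 3.14, 3.14, 3.14, 3.14].

## Interface

Orientations are given as [roll, pitch, yaw] about the fixed x, y, z axes, in that order (R = Rz(yaw) Ry(pitch) Rx(roll)).
In Python, from plant import r gives the robot as it stands. Calls block until the motion is done:
- r.move_ptp(position, orientation): joint-space move of the TCP to a pose.
- r.move_linear(position, v=0.15, rot=None): straight line of the TCP; rot=None keeps the orientation; v is the mean speed in m/s.
- r.move_joints(angles): joint-space move.
- r.grip(opening, grasp_force=None): finger opening in m; grasp_force is the grip in N (None keeps the last); returns when the fingers have stopped.
- r.sleep(seconds).
- r.ik(position, orientation): joint angles nearest the present ones, or None.
- r.camera(name): name is "scene" or "side" or "wrist"; returns a dict with "image" (400x640x3 uint8, blue, green, red), "mtx" (3x3 intrinsics, pixels), "eye" and "orientation" of the camera in the world; the wrist camera has in their place "hand_eye" (4x4, takes a point from camera to tool coordinates, whose origin is the TCP and whose axes are the flange's). Camera axes: x right, y down, z forward; pixel columns grow to the right and rows downward; lengths in m; the calibration is good to about 2 mm. A picture is of the moment at which its call begins: read the wrist's pose just before it. There is no depth.
A pose or a line that the arm cannot do raises r.MotionError and nothing moves.
- r.hand_in(): hands the job in; it is judged then, once.
Trained networks look in a picture, given as the dict that the camera call returned (one of the last four; its "shot" number tells which), for a name from the list of things; names that differ only in an ending like _2 or _b are one class to them, and where a whole thing is asked for, a point or a joint stands for the part that bears it (a point fixed in the world has none). Each returns a list of dicts, best first, with "confidence" (0 to 1); they miss things now and then, are a little off and sometimes report something else, mostly with a low value. They report only what shows in the picture. A call takes as long as a camera call. They do not tell look-alikes from the thing itself.
- r.look_for(target, picture): "at" ([column, row] in pixels, amid what is visible of it).
Readings, each from a call of its own:
- r.get_t(): time.
- r.get_joint_positions(): joint angles.
- r.get_joint_vel(): joint speeds.
- r.get_effort(): joint torques, N m.
- r.get_ee_pos(): TCP position.
- r.get_orientation(): TCP orientation.
- r.get_ft_force(): force on the tool from outside, world axes, zero at the start.
- r.get_moment(): the same for the moment, N m.
- r.get_grip_width(): finger opening in m.
- r.get_gripper_force(): force on a finger pad.
Only numpy, scipy, OpenCV 4.12 (cv2) and the standard library are available. Lean on these libraries where they do the work, as an engineer would, in place of code of your own. Each camera call takes 0.05 s, during which the arm holds its last target. There are 200 camera calls.

## Task

One of the two furnace setter plates on the granite has warped: with a fingertip, gently press their corners down one after another until you have found the plate that rocks under the press, and leave that one lying on the granite for regrinding. Then lay the flat setter on the sloped draining rack without letting it drop: flat on the wires, lengthways up the slope, with its lower end against the stop rods. Leave the jar, crucible and brush where they are.

Things in the scene. Friction and masses are not known exactly. Their poses are not given: they have to be found in the camera images.
- granite: Grey granite checking plate, 200 (its x) by 300 (its y) by 50 mm high, fixed on the bench at a slight yaw; origin at the centre of its underside, its flat top 50 mm above the origin.
- rack: Sloped stainless-wire draining rack, fixed on the bench; origin on the bench under the middle of its bed. Its x axis points away from the robot, to the raised end of the slope. 184 mm wide; highest point about 125 mm above the bench.
- rack_bed: Rack's bed: nine 6 mm wires 20 mm apart up a 35 degree slope. Origin at mid-bed on the wires' top plane, 75 mm above the bench; x up the slope (away from the robot), y across, z square to the bed (up, towards the robot). Wires span x -74 to 78, y -80 to 80 mm. Low end: stop rods, face at x = -70 mm, 20 mm above the bed; a setter touching it lengthways has its origin at x = -15. Clear beside and above.
- setter_1: Cream ceramic setter plate 110 (x) by 56 (y) by 10 mm, 130 to 220 g, loose on the granite, any yaw; origin at the centre of its underside, z up. One setter is flat, the other twisted; either may lie on either side. The twisted one has one corner about 4 mm up: under 1 N tips it down and lifts the diagonal corner about 4 mm; let go, it tips back. The flat one stays still under any press.
- setter_1_corner_a (a point): Where to press: point on the top face of setter_1 at its +x, +y corner (own axes), 10 mm in from both edges. a and c are diagonal, b and d are diagonal.
- setter_1_corner_b (a point): Where to press: point on the top face of setter_1 at its +x, -y corner (own axes), 10 mm in from both edges. a and c are diagonal, b and d are diagonal.
- setter_1_corner_c (a point): Where to press: point on the top face of setter_1 at its -x, -y corner (own axes), 10 mm in from both edges. a and c are diagonal, b and d are diagonal.
- setter_1_corner_d (a point): Where to press: point on the top face of setter_1 at its -x, +y corner (own axes), 10 mm in from both edges. a and c are diagonal, b and d are diagonal.
- setter_2: Cream ceramic setter plate 110 (x) by 56 (y) by 10 mm, 130 to 220 g, loose on the granite, any yaw; origin at the centre of its underside, z up. One setter is flat, the other twisted; either may lie on either side. The twisted one has one corner about 4 mm up: under 1 N tips it down and lifts the diagonal corner about 4 mm; let go, it tips back. The flat one stays still under any press.
- setter_2_corner_a (a point): Where to press: point on the top face of setter_2 at its +x, +y corner (own axes), 10 mm in from both edges. a and c are diagonal, b and d are diagonal.
- setter_2_corner_b (a point): Where to press: point on the top face of setter_2 at its +x, -y corner (own axes), 10 mm in from both edges. a and c are diagonal, b and d are diagonal.
- setter_2_corner_c (a point): Where to press: point on the top face of setter_2 at its -x, -y corner (own axes), 10 mm in from both edges. a and c are diagonal, b and d are diagonal.
- setter_2_corner_d (a point): Where to press: point on the top face of setter_2 at its -x, +y corner (own axes), 10 mm in from both edges. a and c are diagonal, b and d are diagonal.
- jar: Bystander: closed amber glass jar, white cap, 72 mm across, 100 mm high, standing beyond the granite; origin at the centre of its foot.
- crucible: Bystander: small white open crucible, 52 mm across the rim, 45 mm high, beyond the granite; origin at the centre of its foot.
- brush: Bystander: flat brush 170 mm long lying on the bench to the right of the granite; origin under its middle, handle towards its -x.
Not all that is in view belongs to the job. What is shaped like the setter_1 but pink is not meant. Several things have the shape of the rack; the one meant has the colours described above.

How it is judged:
On the way:
1. a fingertip presses the standing corner of the warped setter down to the granite, so that the setter rocks and its diagonally opposite corner comes up (contact force between the fingers and setter_1 above 0.5 N and horizontal distance between the grasp point and setter_1_corner_a below 0.035 m and height (world z) of setter_1_corner_a below 0.0615 m and height (world z) of setter_1_corner_c between 0.0622 and 0.067 m), for 0.1 s.
At the end, for the whole second after the job is handed in: Flat setter at rest on the rack's wires: flush (4 mm, 0.06 rad), lengthways up the slope (0.15 rad), lower end within 12 mm of the stop rods, origin within 55 mm of the bed's middle line. Warped setter at rest on the granite, origin within its outline (x of setter_2 in the frame of rack_bed between -0.022 and -0.003 m and y of setter_2 in the frame of rack_bed between -0.055 and 0.055 m and z of setter_2 in the frame of rack_bed between -0.004 and 0.004 m and angle between the z axis of setter_2 and the z axis of rack_bed, either way round below 0.06 rad and angle between the x axis of setter_2 and the x axis of rack_bed, either way round below 0.15 rad and linear speed of setter_2 below 0.01 m/s and x of setter_1 in the frame of granite between -0.1 and 0.1 m and y of setter_1 in the frame of granite between -0.15 and 0.15 m and z of setter_1 in the frame of granite between 0.046 and 0.056 m and angle between setter_1's own z axis and vertical below 0.1 rad and linear speed of setter_1 below 0.02 m/s); the robot touches nothing.
It fails at once if the jar is moved more than 30 mm (distance of jar from where it was at the start of the episode above 0.03 m).
It fails at once if the crucible is moved more than 30 mm (distance of crucible from where it was at the start of the episode above 0.03 m).
It fails at once if the brush is moved more than 30 mm (distance of brush from where it was at the start of the episode above 0.03 m).
It fails at once if a setter is struck on or pressed against the granite with more than 150 N (contact force between any of setter_1, setter_2 and granite above 150 N).
It fails at once if the flat setter is dropped or flung (turns faster than 7 rad/s or strikes the rack with more than 150 N) (angular speed of setter_2 above 7 rad/s or contact force between setter_2 and rack above 150 N).
It also fails if it takes over 72 s, if anything falls off the work surface, if the arm or the gripper's body presses on something with over 40 N, if the wrist force passes 120 N, or if a joint passes its speed limit or range.

## Working session

There is one attempt and no reset: what is moved stays moved. The work goes in short steps, each a Python script; the robot and the scene stay as the last script left them, time stands still between calls to the robot, and variables do not carry over. Pictures are saved under pics/ and viewed, at most 10 in all, crops included, and the job is handed in when it is done.

```bash
mkdir -p pics; ls; python3 - <<'E'
from plant import r
import cv2
for n in("scene","side"):
    p=r.camera(n); cv2.imwrite(f"pics/{n}0.png",p["image"]); print(n,p["mtx"].tolist(),p["eye"],p["orientation"])
    for t in("setter_1","rack","granite","jar","crucible","brush","rack_bed"):
        print(t,[(x["at"],round(x["confidence"],2)) for x in r.look_for(t,p)])
p=r.camera("wrist");print(p["hand_eye"],p["mtx"],r.get_t())
E
```

```text
pics
scene [[482.2375337180833, 0.0, 312.76287380556323], [0.0, 482.2375337180833, 191.9161348343997], [0.0, 0.0, 1.0]] [ 1.23426289 -0.73331106  0.76825384] [-2.17893579  0.00984196  0.76816062]
setter_1 [([175.6, 233.7], 0.94), ([309.7, 194.6], 0.6), ([268.3, 218.4], 0.57)]
rack [([404.9, 163.5], 0.68), ([330.1, 133.3], 0.56)]
granite [([291.3, 216.7], 0.96), ([313.5, 190.0], 0.52)]
jar [([343.7, 275.6], 0.72)]
crucible [([397.3, 229.2], 0.56), ([193.0, 302.5], 0.28)]
brush [([191.3, 300.9], 0.98)]
rack_bed [([324.6, 130.3], 0.76), ([395.0, 156.0], 0.56)]
side [[413.0750504413129, 0.0, 317.0962821493843], [0.0, 413.0750504413129, 197.285712292735], [0.0, 0.0, 1.0]] [ 0.42409113 -0.84138922  0.57069349] [-2.11676389  0.01098973 -0.15641724]
setter_1 [([308.3, 235.5], 0.87), ([235.6, 324.5], 0.6), ([297.5, 200.5], 0.57)]
rack [([315.5, 150.0], 0.65), ([225.7, 158.9], 0.64)]
granite [([319.6, 230.0], 0.76)]
jar [([434.9, 230.5], 0.64), ([296.7, 201.0], 0.49)]
crucible [([389.4, 188.6], 0.58)]
brush [([358.9, 350.0], 0.7), ([299.2, 200.0], 0.45), ([309.6, 236.9], 0.29)]
rack_bed [([322.7, 165.1], 0.86), ([233.4, 155.0], 0.81), ([308.1, 235.1], 0.63), ([432.6, 230.6], 0.55), ([295.9, 200.5], 0.53)]
[[-4.74044660e-04 -9.72101579e-01 -2.34559791e-01  6.53411724e-02]
 [ 9.99999732e-01 -3.29924109e-04 -6.53670367e-04 -5.46625080e-04]
 [ 5.58047065e-04 -2.34560038e-01  9.72101475e-01 -1.44696353e-01]
 [ 0.00000000e+00  0.00000000e+00  0.00000000e+00  1.00000000e+00]] [[285.09745848   0.         320.70635638]
 [  0.         285.09745848 201.61704265]
 [  0.           0.           1.        ]] 0.85
```

View pics/scene0.png

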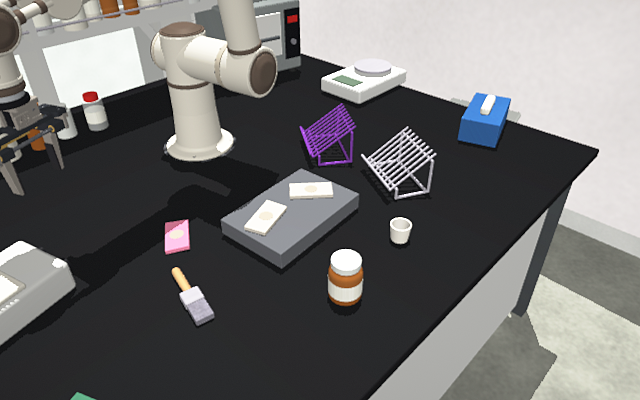

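View pics/side0.png

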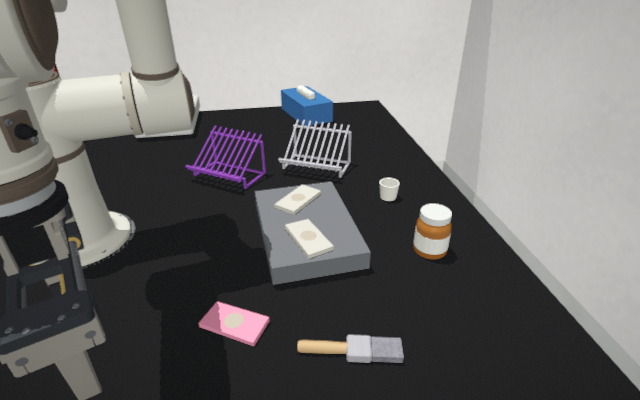

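The scene picture shows cream setters at (266,217) and (310,190) on the granite, and the pink look-alike at (176,235) on the bench. The steel rack is at (400,163), with a purple look-alike at (330,133). The jar is at (345,278), the crucible at (400,230) and the brush at (192,300). I'll take the two cream plates and the steel rack.

```bash
cat > h.py <<'E'
from plant import r
import numpy as np, cv2
from scipy.spatial.transform import Rotation as Ro
def rot(o): return Ro.from_euler('xyz',o).as_matrix()
def cam(n):
    """picture, R (cam->world), eye"""
    if n=="wrist":
        P,O=r.get_ee_pos(),r.get_orientation(); p=r.camera(n); T=np.eye(4);T[:3,:3]=rot(O);T[:3,3]=P
        T=T@np.array(p["hand_eye"]); return p,T[:3,:3],T[:3,3]
    p=r.camera(n); return p,rot(p["orientation"]),np.array(p["eye"])
def back(c,uv,z):
    p,R,e=c; uv=np.atleast_2d(uv).astype(float)
    d=np.c_[uv,np.ones(len(uv))]@np.linalg.inv(p["mtx"]).T@R.T
    return (e+d*((z-e[2])/d[:,2])[:,None])[:,:2]
def proj(c,X):
    p,R,e=c; q=(np.atleast_2d(X)-e)@R@np.array(p["mtx"]).T; return q[:,:2]/q[:,2:]
def tri(cs,uvs):
    A=[];b=[]
    for c,uv in zip(cs,uvs):
        d=c[1]@np.linalg.inv(c[0]["mtx"])@np.r_[uv,1]; d/=np.linalg.norm(d); M=np.eye(3)-np.outer(d,d); A.append(M);b.append(M@c[2])
    return np.linalg.lstsq(np.vstack(A),np.hstack(b),rcond=None)[0]
def cream(c,z=.06,amin=60,lo=(12,0,150),hi=(32,90,255)):
    """cream blobs back-projected on z: list of (centre,long,short,yaw of long side,pix)"""
    m=cv2.inRange(cv2.cvtColor(c[0]["image"],cv2.COLOR_BGR2HSV),lo,hi)
    m=cv2.morphologyEx(m,cv2.MORPH_CLOSE,np.ones((5,5)))
    out=[]
    for k in cv2.findContours(m,cv2.RETR_EXTERNAL,cv2.CHAIN_APPROX_NONE)[0]:
        if cv2.contourArea(k)<amin: continue
        w=back(c,k[:,0],z); (cx,cy),(a,b),t=cv2.minAreaRect((w*1000).astype(np.float32))
        if a<b: a,b,t=b,a,t+90
        out.append((np.round([cx/1e3,cy/1e3],4),round(a,1),round(b,1),round((t+90)%180-90,1),k[:,0].mean(0).round()))
    return out
E
python3 - <<'E'
from h import *
cs=[cam("scene"),cam("side")]
for c in cs:
    print(c[0]["image"][190,300 if c is cs[0] else 290], c[0]["image"][215,275],[o for o in cream(c) if 60<o[1]<160])
print("rack",tri(cs,[(400,160),(318,148)]),"purple",tri(cs,[(330,133),(226,157)]),"jar",tri(cs,[(345,278),(433,232)]),"cruc",tri(cs,[(400,231),(389,189)]))
print("granite", back(cs[0],[(222,222),(304,170),(359,198),(281,252)],.05))
# rack: low bar ends / high ends guessed pixels
E
```

```text
[250 253 254] [251 253 254] [(array([ 0.8064, -0.2067]), 69.8, 59.3, 43.5, array([345., 290.])), (array([ 0.7561, -0.1493]), 70.3, 60.8, -46.6, array([346., 266.])), (array([0.7758, 0.0229]), 96.4, 48.9, -53.5, array([400., 229.])), (array([ 0.5101, -0.1572]), 125.6, 63.1, -69.7, array([265., 217.])), (array([ 0.5109, -0.0041]), 113.2, 72.9, 43.2, array([310., 190.]))]
[147 143 141] [147 143 141] [(array([ 0.4912, -0.4319]), 73.9, 19.7, -18.0, array([324., 345.])), (array([ 0.506 , -0.1592]), 127.5, 62.4, -70.9, array([308., 238.])), (array([ 0.5026, -0.0054]), 125.7, 66.3, 48.3, array([297., 199.])), (array([0.7313, 0.0021]), 115.0, 50.0, 73.7, array([389., 188.]))]
rack [0.59575702 0.27121355 0.06075542] purple [0.32611648 0.27485496 0.05023081] jar [ 0.77503458 -0.17132432  0.04552815] cruc [0.75214508 0.05955499 0.02159346]
granite [[ 0.44127533 -0.23616842]
 [ 0.42008727  0.06406524]
 [ 0.61736235  0.06518846]
 [ 0.62274614 -0.21170245]]
```

```bash
python3 - <<'E'
from h import *
print(r.get_orientation())
r.grip(0.0,20)
r.move_ptp([.48,-.08,.2],[np.pi,0,0]); print(r.get_joint_positions())
c=cam("wrist"); print([o for o in cream(c) if o[1]<200]); cv2.imwrite("pics/w1.png",c[0]["image"])
r.move_ptp([.50,.25,.3],[np.pi,0,0]); c2=cam("wrist"); cv2.imwrite("pics/w2.png",c2[0]["image"])
import pickle; pickle.dump((c,c2),open("w.pkl","wb"))
print(r.get_joint_positions(),r.get_t())
cv2.imwrite("pics/w12.png",cv2.resize(np.vstack([c[0]["image"],c2[0]["image"]])[:,:],(480,600)))
E
```

```text
[3.14153909e+00 3.57708155e-06 4.06770215e-01]
[-4.15230507e-01 -3.92951610e-02  1.88360915e+00 -2.32148883e-04
  1.29686643e+00  1.15642573e+00]
[(array([ 0.3899, -0.2809]), 24.6, 9.7, 89.9, array([503., 279.])), (array([ 0.5252, -0.082 ]), 22.5, 14.9, -0.3, array([322., 154.])), (array([ 0.4989, -0.1591]), 110.4, 75.9, -70.7, array([398., 172.])), (array([ 0.4956, -0.0071]), 166.1, 142.1, 32.9, array([243., 168.]))]
[ 2.45360587e-01  8.25956042e-02  1.56214714e+00 -4.21258401e-04
  1.49793147e+00  1.81796032e+00] 5.5667
```

View pics/w1.png

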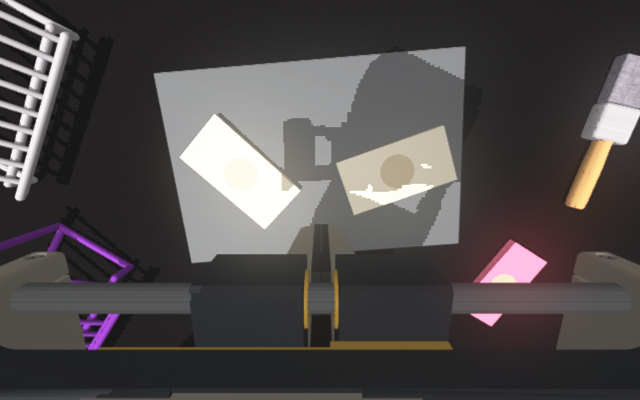

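View pics/w2.png

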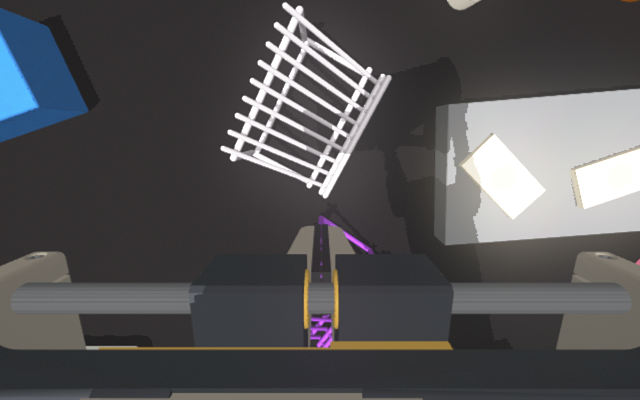

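w1 shows setter A at (398,170) and setter B at (240,171), both cream on the granite, with the pink one off it at (505,283). w2 shows the steel rack. Its wires run from the high end on the left (287,8)-(222,149) to the low end on the right (388,77)-(323,193). The purple look-alike is below at (330,230).

```bash
cat > fit.py <<'E'
from h import *
import pickle
from scipy.optimize import least_squares
c,c2=pickle.load(open("w.pkl","rb"))
for k,v in((c,240),(c2,225)): print([o for o in cream(k,lo=(0,0,v),hi=(180,90,255)) if 90<o[1]<135])
def bed(x,y,yaw):
    return Ro.from_euler('z',yaw).as_matrix()@Ro.from_euler('y',-np.radians(35)).as_matrix(), np.array([x,y,.075])
s=np.linspace(-.074,.078,40)
W=np.array([[a,b,-.003] for b in np.linspace(-.08,.08,9) for a in s])
m=cv2.inRange(cv2.cvtColor(c2[0]["image"],cv2.COLOR_BGR2HSV),(0,0,140),(180,40,255)); m[:,400:]=0; m[215:]=0; m[:,:200]=0
dt=cv2.distanceTransform(255-m,cv2.DIST_L2,5)
pts=np.argwhere(m>0)[:,::-1]
def res(p):
    R,o=bed(*p); uv=proj(c2,W@R.T+o).astype(np.float32)
    return cv2.remap(dt,uv[:,:1],uv[:,1:],cv2.INTER_LINEAR,borderValue=20)[:,0]
best=None
for y0 in np.radians(range(20,100,8)):
  for dx in(-.03,0,.03):
    for dy in (-.03,0,.03):
      q=least_squares(res,[.596+dx,.271+dy,y0],diff_step=1e-3,loss='soft_l1')
      if best is None or q.cost<best.cost: best=q
print(best.x,np.degrees(best.x[2]),best.cost)
im=c2[0]["image"].copy(); R,o=bed(*best.x)
for b in np.linspace(-.08,.08,9):
    a=proj(c2,np.array([[-.074,b,-.003],[.078,b,-.003]])@R.T+o)*8
    cv2.line(im,tuple(int(v) for v in a[0]),tuple(int(v) for v in a[1]),(0,0,255),1,cv2.LINE_AA,3)
a=proj(c2,np.array([[-.07,b,z] for b in(-.08,.08) for z in (0,.02)])@R.T+o)
for q in a: cv2.circle(im,tuple(int(v) for v in q),2,(0,255,0),-1)
cv2.imwrite("pics/fit.png",cv2.resize(im[0:210,190:410],None,fx=2.7,fy=2.7,interpolation=cv2.INTER_CUBIC))
E
python3 fit.py
```

```text
[(array([0.5052, 0.0006]), 110.1, 56.5, 47.1, array([242., 173.]))]
[(array([0.5047, 0.0007]), 112.6, 58.6, 47.2, array([504., 177.]))]
[0.58701822 0.2607158  1.06529222] 61.03674840430117 0.0
```

View pics/fit.png

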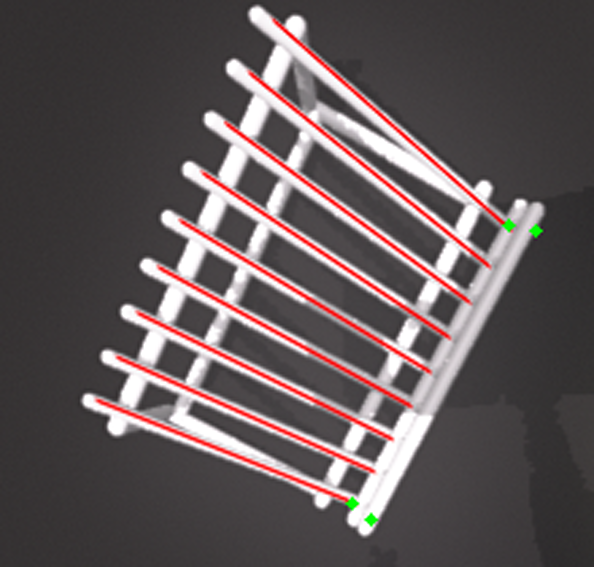

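```bash
python3 - <<'E'
from fit import *
t=(np.array([(257,14),(233,68),(209,118),(189,169),(167,216),(147,265),(127,312),(107,357),(88,401)])+.5)/2.7-.5+[190,0]
def f(p):
    R,o=bed(*p[:3]); e=np.array([[.077,b,-.003] for b in np.linspace(-.08,.08,9)[::-1]])
    return (proj(c2,e@R.T+o)-t).ravel()
q=least_squares(f,best.x); print(q.x,np.degrees(q.x[2]),np.abs(q.fun).max())
A=back(c,[(445,126),(457,180),(354,215),(337,163)],.06); (cx,cy),s,an=cv2.minAreaRect((A*1000).astype(np.float32)); print(A,cx,cy,s,an)
g=back(c,[(154,73),(465,47),(459,243),(192,263)],.05); print("granite",g)
E
```

```text
[(array([0.5052, 0.0006]), 110.1, 56.5, 47.1, array([242., 173.]))]
[(array([0.5047, 0.0007]), 112.6, 58.6, 47.2, array([504., 177.]))]
[0.58701822 0.2607158  1.06529222] 61.03674840430117 0.0
[ 0.64999064  0.38046732 -2.05401123] -117.68617446593899 0.612439414162651
[[ 0.55147631 -0.20028841]
 [ 0.49875805 -0.21771954]
 [ 0.4621271  -0.11472014]
 [ 0.51600242 -0.09639321]] 506.8016662597656 -157.50425720214844 (56.90715026855469, 109.84892272949219) 18.85190773010254
granite [[ 0.60123277  0.07969686]
 [ 0.62353931 -0.21606155]
 [ 0.42695046 -0.23252541]
 [ 0.40337704  0.06442488]]
```

```bash
cat > press.py <<'E'
from h import *
S={"A":(np.array([.507,-.1575]),np.radians(-71)),"B":(np.array([.505,.0005]),np.radians(47.1))}
def tool_yaw(psi):   # tool y along psi; tool pointing down
    y=psi+np.pi/2; return y
def press(n,sx,sy,fmax=5,zend=.0585):
    o,ps=S[n]; p=o+Ro.from_euler('z',ps).as_matrix()[:2,:2]@[sx*.045,sy*.018]
    cand=[[np.pi,0,(ps+np.pi/2+k*np.pi+np.pi)%(2*np.pi)-np.pi] for k in(0,1)]
    js=[r.ik([*p,.11],a) for a in cand]; q0=r.get_joint_positions()
    i=min((i for i in(0,1) if js[i] is not None),key=lambda i:np.abs(np.array(js[i])-q0).sum())
    r.move_ptp([*p,.075+.025],cand[i]); r.move_linear([*p,.068+.025],v=.08)
    f0=np.mean([r.get_ft_force()[2] for _ in range(3)]); log=[]
    for z in np.arange(.0665,zend,-.0008):
        r.move_linear([*p,z+.025],v=.03)
        f=r.get_ft_force()[2]-f0; log.append((round((r.get_ee_pos()[2]-.025)*1e3,1),round(f,2)))
        if f>fmax: break
    return p,cand[i],log
def up(p): r.move_linear([*p,.1],v=.12)
E
python3 - <<'E'
from press import *
for sx,sy in((1,1),(1,-1)):
    t=r.get_t(); p,a,l=press("B",sx,sy); up(p); print(sx,sy,r.get_t()-t,l)
E
python3 - <<'E'
from fit import *
t=(np.array([(257,14),(233,68),(209,118),(189,169),(167,216),(147,265),(127,312),(107,357),(88,401)])+.5)/2.7-.5+[190,0]
def f(p):
    R,o=bed(*p[:3]); e=np.array([[.077,b,-.003] for b in np.linspace(-.08,.08,9)])
    return (proj(c2,e@R.T+o)-t).ravel()
q=least_squares(f,best.x); print(q.x,np.degrees(q.x[2]),np.abs(q.fun).max())
R,o=bed(*q.x); L=np.array([[-.073,b,z] for b in(-.08,.08) for z in (-.003,.017)])
print("low ends, zoomed",((proj(c2,L@R.T+o)-[190,0])*2.7).round())
E
```

```text
1 1 4.1415999999999995 [(np.float64(66.5), np.float64(-0.5)), (np.float64(65.7), np.float64(0.21)), (np.float64(64.8), np.float64(-0.34)), (np.float64(64.0), np.float64(0.23)), (np.float64(63.3), np.float64(-0.68)), (np.float64(62.4), np.float64(0.69)), (np.float64(61.6), np.float64(0.07)), (np.float64(60.8), np.float64(-0.07)), (np.float64(60.4), np.float64(2.61)), (np.float64(60.4), np.float64(9.3))]
1 -1 3.3000000000000007 [(np.float64(66.5), np.float64(0.49)), (np.float64(65.8), np.float64(0.04)), (np.float64(64.8), np.float64(-0.58)), (np.float64(64.0), np.float64(0.32)), (np.float64(63.2), np.float64(-0.4)), (np.float64(62.4), np.float64(-0.64)), (np.float64(61.6), np.float64(0.23)), (np.float64(60.8), np.float64(0.86)), (np.float64(60.4), np.float64(2.37)), (np.float64(60.4), np.float64(8.8))]
[(array([0.5052, 0.0006]), 110.1, 56.5, 47.1, array([242., 173.]))]
[(array([0.5047, 0.0007]), 112.6, 58.6, 47.2, array([504., 177.]))]
[0.58701822 0.2607158  1.06529222] 61.03674840430117 0.0
[0.58977904 0.26571385 1.08758142] 62.31382547928048 0.6124394109871645
low ends, zoomed [[497. 217.]
 [523. 223.]
 [349. 497.]
 [368. 512.]]
```

```bash
python3 - <<'E'
from press import *
for sx,sy in((-1,1),(-1,-1),(1,-1),(1,1)):
    t=r.get_t(); p,a,l=press("A",sx,sy); n=len([1 for z,f in l if f>.5]); c=cam("wrist"); cv2.imwrite(f"pics/A{sx}{sy}.png",c[0]["image"]); up(p); print(sx,sy,round(r.get_t()-t,1),r.get_t(),[(float(z),float(f)) for z,f in l])
    if n>4 or l[-1][0]>61.5: break
E
```

```text
-1 1 4.0 17.05 [(66.5, -0.54), (65.7, -0.62), (64.8, -0.55), (64.0, 0.1), (63.2, 0.47), (62.4, 0.42), (61.7, -0.2), (61.0, 1.08), (60.7, 5.28)]
-1 -1 3.1 20.1417 [(66.4, -0.55), (65.7, -0.3), (64.9, -0.43), (64.1, -0.07), (63.2, -0.52), (62.4, -0.43), (61.7, -0.22), (60.9, 0.58), (60.5, 5.14)]
1 -1 3.5 23.675 [(66.5, -0.5), (65.8, 0.12), (64.8, -0.72), (64.0, -0.6), (63.2, 0.07), (62.5, -0.67), (61.6, -0.68), (60.9, -0.51), (60.7, 4.23), (60.6, 10.16)]
1 1 3.3 27.025 [(66.5, -0.14), (65.8, 0.39), (64.8, -0.64), (64.0, 0.21), (63.2, -0.19), (62.4, 0.26), (61.6, -0.25), (60.9, -0.17), (60.5, 3.74), (60.5, 9.31)]
```

```bash
python3 - <<'E'
import cv2,numpy as np
I=[cv2.imread(f"pics/A{s}.png") for s in("-11","-1-1","1-1","11")]
m=np.vstack([np.hstack(I[:2]),np.hstack(I[2:])]); cv2.imwrite("pics/mA.png",cv2.resize(m,(800,500),interpolation=cv2.INTER_AREA))
E
```

```text
(no output)
```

View pics/mA.png

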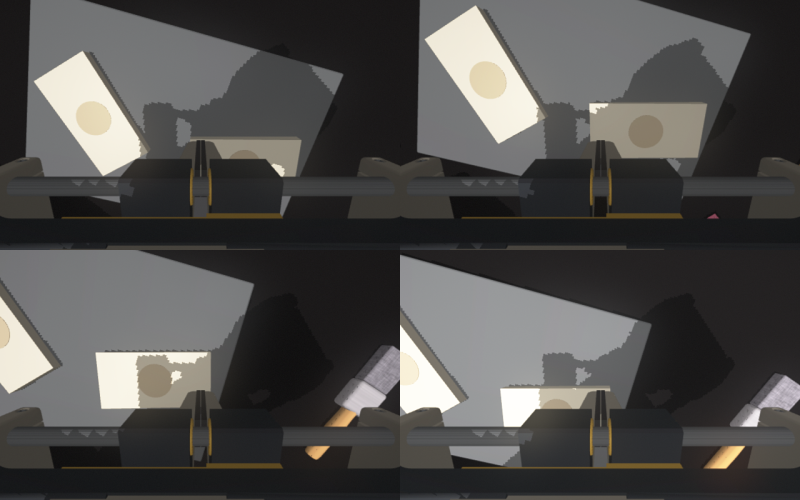

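The montage of the four presses on A shows the plate near each frame's centre with no visible lift at the far corner. B's last two corners remain to be pressed. I'll average the force readings to beat the noise.

```bash
sed -i 's/range(3)\])/range(10)])/; s/f=r.get_ft_force()\[2\]-f0/f=np.mean([r.get_ft_force()[2] for _ in range(10)])-f0/; s/np.arange(.0665,zend,-.0008)/np.arange(.0655,zend,-.0009)/' press.py
python3 - <<'E'
from press import *
for sx,sy in((-1,1),(-1,-1)):
    t=r.get_t(); p,a,l=press("B",sx,sy); c=cam("wrist"); cv2.imwrite(f"pics/B{sx}{sy}.png",c[0]["image"]); up(p);c=cam("wrist"); cv2.imwrite(f"pics/B{sx}{sy}u.png",c[0]["image"]); print(sx,sy,round(r.get_t()-t,1),r.get_t(),[(float(z),float(f)) for z,f in l])
    if len([1 for z,f in l if z>61.2 and f>.3])>1: break
E
```

```text
-1 1 3.8 30.8667 [(65.3, -0.08), (64.6, -0.22), (63.7, 0.28), (62.7, -0.02), (61.8, -0.04), (60.9, 0.22), (60.4, 1.85), (60.3, 11.12)]
-1 -1 2.9 33.7667 [(65.4, 0.4), (64.7, 0.62), (63.7, -0.04), (62.7, -0.11), (61.8, 1.15), (60.9, 0.35), (60.4, 2.26), (60.3, 10.57)]
```

```bash
cat > tri.py <<'E'
from press import *
import pickle
w1,w2=pickle.load(open("w.pkl","rb"))
def view(n,sx,sy,z,f):
    o,ps=S[n]; p=o+Ro.from_euler('z',ps).as_matrix()[:2,:2]@[sx*.045,sy*.018]
    best=None
    for k in(0,1):
        T=np.eye(4);T[:3,:3]=rot([np.pi,0,ps+np.pi/2+k*np.pi]);T[:3,3]=[*p,z+.025]; T=T@np.array(w1[0]["hand_eye"])
        c=({"image":cv2.imread(f),"mtx":w1[0]["mtx"]},T[:3,:3],T[:3,3]); yield c
def quad(c,n,thr):
    im=c[0]["image"]; m=cv2.inRange(cv2.cvtColor(im,cv2.COLOR_BGR2HSV),(0,0,thr),(180,90,255))
    o=S[n][0]; u=proj(c,[*o,.06])[0]
    L,lab=cv2.connectedComponents(cv2.morphologyEx(m,cv2.MORPH_OPEN,np.ones((3,3))))
    x,y=int(u[0]),int(u[1])
    if not(0<=x<640 and 0<=y<240): return None
    l=np.bincount(lab[max(0,y-12):y+12,max(0,x-12):x+12].ravel()); l[0]=0
    if l.sum()==0: return None
    k=max(cv2.findContours((lab==l.argmax()).astype(np.uint8),cv2.RETR_EXTERNAL,cv2.CHAIN_APPROX_NONE)[0],key=cv2.contourArea)
    q=cv2.approxPolyN(cv2.convexHull(k),4,approxCurve=None,ensure_convex=True).reshape(-1,2).astype(float)
    return q,cv2.contourArea(k)
def corners(n):
    o,ps=S[n];R=Ro.from_euler('z',ps).as_matrix()[:2,:2]
    return {s:np.r_[o+R@[s[0]*.055,s[1]*.028],.06] for s in((1,1),(1,-1),(-1,-1),(-1,1))}
if __name__=="__main__":
    vs=[(w1,240),(w2,225)]
    for s,z in(((-1,1),.0607),((-1,-1),.0605)): vs+=[(c,t) for c in view("A",*s,z,"pics/A%d%d.png"%s) for t in(190,)]
    use=[]
    for c,t in vs:
        q=quad(c,"B",t)
        if q is None: print("none"); continue
        e={s:q[0][np.argmin(np.linalg.norm(q[0]-proj(c,X)[0],axis=1))] for s,X in corners("B").items()}
        print(q[1],{s:np.round(e[s]-proj(c,X)[0],1).tolist() for s,X in corners("B").items()})
        use.append((c,e))
    pickle.dump(use,open("use.pkl","wb"))
    ok=[u for u in use if max(np.linalg.norm(u[1][s]-proj(u[0],X)[0]) for s,X in corners("B").items())<12]
    for s in corners("B"): print(s,tri([u[0] for u in ok],[u[1][s] for u in ok]).round(4),len(ok))
E
python3 tri.py
```

```text
5881.0 {(1, 1): [-0.4, -0.2], (1, -1): [-0.2, 0.1], (-1, -1): [0.2, -0.6], (-1, 1): [-0.3, 0.1]}
3404.0 {(1, 1): [0.4, -0.5], (1, -1): [-0.3, -1.1], (-1, -1): [0.7, -0.1], (-1, 1): [-0.8, 2.3]}
16094.5 {(1, 1): [-0.2, 0.2], (1, -1): [0.8, -0.0], (-1, -1): [0.8, 0.0], (-1, 1): [-0.2, -0.4]}
none
18779.0 {(1, 1): [0.6, 0.8], (1, -1): [0.7, 0.1], (-1, -1): [0.0, -0.5], (-1, 1): [0.4, 0.2]}
none
(1, 1) [0.5221 0.0596 0.0603] 4
(1, -1) [0.5634 0.022  0.0592] 4
(-1, -1) [ 0.4886 -0.0592  0.0608] 4
(-1, 1) [ 0.4455 -0.0202  0.0586] 4
```

B's four corners triangulate to 60 ±1.5 mm at rest, so B looks flat. Now I'll confirm on A which corner stands up, from the saved pictures.

```bash
cat > triA.py <<'E'
from tri import *
print("w1 hand",{s:np.round(min([np.array(q)-proj(w1,X)[0] for q in[(445,126),(457,180),(354,215),(337,163)]],key=np.linalg.norm),1).tolist() for s,X in corners("A").items()})
for f,n,s,z in [("A-11","A",(-1,1),.0607),("A-1-1","A",(-1,-1),.0605),("A1-1","A",(1,-1),.0606),("A11","A",(1,1),.0605),("B-11","B",(-1,1),.0603),("B-11u","B",(-1,1),.075),("B-1-1","B",(-1,-1),.0603),("B-1-1u","B",(-1,-1),.075)]:
    for c in view(n,*s,z,f"pics/{f}.png"):
        P={k:proj(c,X)[0] for k,X in corners("A").items()}
        u=proj(c,[*S["A"][0],.06])[0]
        if not(0<u[0]<640 and 0<u[1]<300): continue
        g=cv2.cvtColor(c[0]["image"],cv2.COLOR_BGR2HSV)
        for t in(125,):
            m=cv2.inRange(g,(8,18,t),(35,90,255))|cv2.inRange(g,(0,0,225),(180,90,255)); m[270:]=0
            m=cv2.morphologyEx(m,cv2.MORPH_CLOSE,np.ones((9,9)))
            box=np.array(list(P.values())); M=np.zeros_like(m); cv2.fillConvexPoly(M,cv2.convexHull(box.astype(np.int32)),255); M=cv2.dilate(M,np.ones((25,25))); m&=M
            k=max(cv2.findContours(m,cv2.RETR_EXTERNAL,cv2.CHAIN_APPROX_NONE)[0],key=cv2.contourArea,default=None)
            if k is None: continue
            q=cv2.approxPolyN(cv2.convexHull(k),4,approxCurve=None,ensure_convex=True).reshape(-1,2)
            L=min(((b-box.mean(0))*0 for b in box[:1]),key=len)
            out={}
            for kk,p in P.items():
                h=proj(c,corners("A")[kk]+[0,0,.004])[0]-p; d=q[np.argmin(np.linalg.norm(q-p,axis=1))]-p
                out[kk]=(p.round().astype(int).tolist(),d.round(1).tolist(),"4mm:",h.round(1).tolist())
            print(f,t,cv2.contourArea(k)); [print("  ",a,b) for a,b in out.items()]
E
python3 triA.py
```

```text
w1 hand {(1, 1): [-0.1, -0.1], (1, -1): [-0.9, -0.3], (-1, -1): [0.1, 0.5], (-1, 1): [0.0, -0.4]}
A-11 125 4620.0
   (1, 1) ([481, 223], [0.7, -0.3], '4mm:', [3.6, 2.0])
   (1, -1) ([470, 303], [2.7, -26.8], '4mm:', [3.1, 3.5])
   (-1, -1) ([307, 303], [48.3, -49.8], '4mm:', [-0.3, 3.5])
   (-1, 1) ([306, 223], [-5.6, -0.3], '4mm:', [-0.3, 2.0])
A-11 125 7000.5
   (1, 1) ([166, 253], [-10.1, 34.0], '4mm:', [-3.4, 2.6])
   (1, -1) ([154, 166], [-16.1, -12.8], '4mm:', [-3.9, 0.8])
   (-1, -1) ([338, 166], [-101.4, 77.3], '4mm:', [0.4, 0.8])
   (-1, 1) ([337, 253], [-100.1, -10.0], '4mm:', [0.4, 2.6])
A-1-1 125 14124.5
   (1, 1) ([489, 166], [1.6, 0.3], '4mm:', [3.9, 0.8])
   (1, -1) ([477, 253], [-1.4, -2.1], '4mm:', [3.4, 2.6])
   (-1, -1) ([306, 253], [-1.0, -0.1], '4mm:', [-0.3, 2.6])
   (-1, 1) ([305, 166], [-2.8, -0.8], '4mm:', [-0.4, 0.8])
A-1-1 125 674.5
   (1, 1) ([173, 303], [131.2, -78.0], '4mm:', [-3.1, 3.5])
   (1, -1) ([162, 223], [142.2, 1.5], '4mm:', [-3.5, 2.0])
   (-1, -1) ([338, 223], [11.4, -12.4], '4mm:', [0.4, 2.0])
   (-1, 1) ([336, 303], [12.5, -60.9], '4mm:', [0
[... 1334 characters left out ...]
 '4mm:', [3.6, -6.4])
   (1, -1) ([540, -49], [-32.0, 49.4], '4mm:', [5.6, -4.6])
   (-1, -1) ([430, 132], [-1.9, 3.6], '4mm:', [2.4, -0.0])
   (-1, 1) ([352, 88], [-4.5, 4.2], '4mm:', [0.7, -1.0])
B-1-1 125 19926.5
   (1, 1) ([461, -45], [-33.8, 44.9], '4mm:', [3.9, -4.9])
   (1, -1) ([548, 14], [20.5, -13.6], '4mm:', [6.0, -3.2])
   (-1, -1) ([434, 193], [-1.6, 1.8], '4mm:', [2.6, 1.4])
   (-1, 1) ([354, 149], [-4.6, 0.7], '4mm:', [0.8, 0.4])
B-1-1u 125 17237.0
   (1, 1) ([448, -29], [-21.2, 28.9], '4mm:', [3.2, -4.1])
   (1, -1) ([529, 24], [12.2, -23.9], '4mm:', [5.0, -2.6])
   (-1, -1) ([425, 189], [-1.0, 2.4], '4mm:', [2.2, 1.2])
   (-1, 1) ([351, 148], [-3.0, 1.0], '4mm:', [0.7, 0.3])
```

```bash
cat > p2.py <<'E'
from press import *
import pickle
def avg(n=25):
    v=[]
    for _ in range(n): v.append(r.get_ft_force()[2]); r.sleep(.015)
    return np.mean(v)
o,ps=S["A"]; p=o+Ro.from_euler('z',ps).as_matrix()[:2,:2]@[-.045,.018]
a=[np.pi,0,ps-np.pi/2]; print(r.ik([*p,.1],a))
r.move_ptp([*p,.1],a); r.move_linear([*p,.0665+.025],v=.08); t=r.get_t(); f0=avg(); c0=cam("wrist")
for z in(.0625,.0600,.0592):
    r.move_linear([*p,z+.025],v=.03); print(z,round(avg()-f0,2),r.get_ee_pos()[2]-.025)
c1=cam("wrist"); up(p); pickle.dump((c0,c1),open("p2.pkl","wb")); print(t,r.get_t())
x=[c["image"] for c,_,_ in(c0,c1)]; cv2.imwrite("pics/p2.png",np.vstack([cv2.resize(i[120:280,110:370],None,fx=1.8,fy=1.8,interpolation=cv2.INTER_CUBIC) for i in x]))
E
python3 p2.py
```

```text
[-0.44323469  0.17637628  1.87125313  0.          1.09396325 -2.34564358]
0.0625 0.02 0.06254742979582875
0.06 5.25 0.06070905380556298
0.0592 10.43 0.06063918147414169
37.6167 40.45
```

View pics/p2.png

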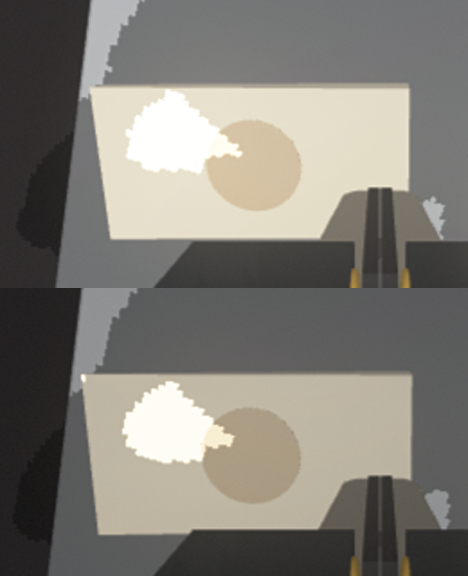

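The crop shows setter A before and during the press on its (-1,+1) corner. Visible corners are at crop (92,88), (410,88) and (110,240) above, and (83,376), (411,376) and (98,534) below. I see no obvious rocking, and the force at half depth was 0.

```bash
python3 - <<'E'
from tri import *
c0,c1=pickle.load(open("p2.pkl","rb"))
C=corners("A")
for c,y0,pts in((c0,0,{(1,-1):(92,88),(-1,-1):(410,88),(1,1):(110,240)}),(c1,288,{(1,-1):(83,376),(-1,-1):(411,376),(1,1):(98,534)})):
    for s,(x,y) in pts.items():
        u=np.array([110+(x+.5)/1.8-.5,120+(y-y0+.5)/1.8-.5]); P=proj(c,C[s])[0]; h=proj(c,C[s]+[0,0,.004])[0]-P
        print(s,u.round(1),(u-P).round(1),"4mm",h.round(1))
# B opposite-corner check in pressed B pictures, and A views
for s,z in(((-1,1),.0603),((-1,-1),.0603)):
  for suf,zz in(("",z),("u",.075)):
    for c in view("B",*s,zz,"pics/B%d%d%s.png"%(*s,suf)):
        q=quad(c,"B",200)
        if q is None: continue
        for k,X in corners("B").items():
            P=proj(c,X)[0]; d=q[0][np.argmin(np.linalg.norm(q[0]-P,axis=1))]-P
            if np.linalg.norm(d)<9: print("B press",s,suf,k,P.round(),d.round(1),"4mm",(proj(c,X+[0,0,.004])[0]-P).round(1))
E
```

```text
(1, -1) [160.9 168.7] [3.1 3.1] 4mm [-3.7  0.7]
(-1, -1) [337.6 168.7] [1.5 3.2] 4mm [0.3 0.7]
(1, 1) [170.9 253.1] [1.7 3. ] 4mm [-3.2  2.5]
(1, -1) [155.9 168.7] [3.1 2.5] 4mm [-3.9  0.8]
(-1, -1) [338.1 168.7] [1.  2.6] 4mm [0.4 0.8]
(1, 1) [164.2 256.4] [-0.7  3.1] 4mm [-3.4  2.6]
B press (-1, 1)  (1, 1) [166. 253.] [-1.7  1.7] 4mm [-3.4  2.6]
B press (-1, 1)  (1, -1) [154. 166.] [-1.7 -1.9] 4mm [-3.9  0.8]
B press (-1, 1)  (-1, -1) [338. 166.] [-1.4  0.2] 4mm [0.4 0.8]
B press (-1, 1)  (-1, 1) [337. 253.] [-2.2 -1.3] 4mm [0.4 2.6]
B press (-1, 1) u (-1, -1) [337. 163.] [-0.  -0.3] 4mm [0.3 0.7]
B press (-1, 1) u (-1, 1) [336. 245.] [-1.  -1.5] 4mm [0.3 2.2]
```

The earlier quads suggest A's (-1,-1) corner stands. With (1,-1) pressed, (-1,-1) appeared about 3 mm high. With (-1,-1) pressed, (1,1) appeared to rise. I'll press that corner with a hold and compare before and during.

```bash
sed -e 's/\[-.045,.018\]/[-.047,-.021]/; s/ps-np.pi\/2/ps+np.pi\/2/; s/p2\./p3./g; s/(.0625,.0600,.0592)/(.0620,.0600,.0594)/; s/110:370/270:530/' p2.py > p3.py; python3 p3.py; python3 - <<'E'
from tri import *
for n,c in zip("01",pickle.load(open("p3.pkl","rb"))):
    g=cv2.cvtColor(c[0]["image"],cv2.COLOR_BGR2HSV); print({s:(proj(c,X)[0].round(1).tolist(),(proj(c,X+[0,0,.004])[0]-proj(c,X)[0]).round(1).tolist()) for s,X in corners("A").items()})
E
```

```text
[-4.97682239e-01  9.19076827e-02  1.96567001e+00 -4.44089210e-16
  1.08401496e+00  7.41501530e-01]
0.062 -0.03 0.06203629020580154
0.06 4.72 0.060456733046842744
0.0594 9.61 0.060390975628798006
43.3167 46.1667
{(1, 1): ([487.6, 160.1], [3.8, 0.6]), (1, -1): ([476.0, 245.4], [3.3, 2.4]), (-1, -1): ([309.5, 245.5], [-0.2, 2.4]), (-1, 1): ([308.6, 160.2], [-0.3, 0.6])}
{(1, 1): ([493.0, 161.5], [4.1, 0.7]), (1, -1): ([480.7, 249.5], [3.5, 2.5]), (-1, -1): ([308.7, 249.6], [-0.3, 2.5]), (-1, 1): ([307.7, 161.6], [-0.3, 0.7])}
```

View pics/p3.png

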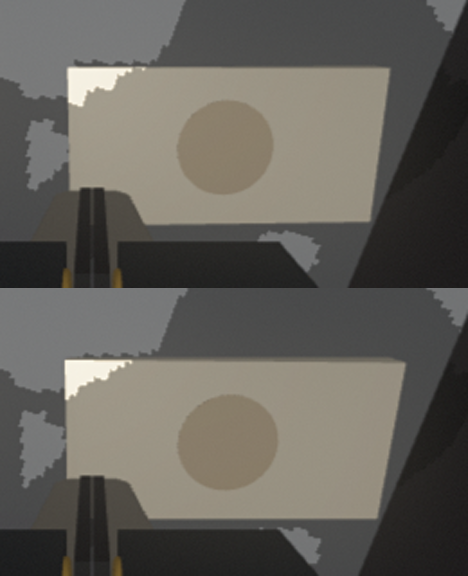

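The two crops show A's far corner (1,1) moving from (390,67) to (405,362). It shifts about 3 px more than the camera motion explains, and its side face becomes visible. So A rocks and is the warped one. B is flat, and I'll take it now.

```bash
cat > place.py <<'E'
from press import *
Rb=Ro.from_euler('z',np.radians(62)).as_matrix()@Ro.from_euler('y',-np.radians(35)).as_matrix(); ob=np.array([.5887,.2635,.075])
def bedp(x,y,z): return (Rb@[x,y,z]+ob).tolist()
def eul(M): return Ro.from_matrix(M).as_euler('xyz').tolist()
def down(psi,s): # tool x = s*long axis, z down
    return Ro.from_euler('z',psi).as_matrix()@np.diag([s,-s,-1.])
H=.028
oB,psB=S["B"]
E
python3 - <<'E'
from place import *
for s in(1,-1):
    g=eul(down(psB,s)); pl=eul(Rb@np.diag([s,-s,-1.]))
    print(s,r.ik([*oB,.078],g),r.ik(bedp(-.011,0,H),pl),r.ik(bedp(-.011,0,H+.06),pl),pl)
E
```

```text
1 [-2.38724737e-01  1.72842439e-01  1.92628042e+00 -4.44089210e-16
  1.04246980e+00  5.10021512e-01] [-0.05870315  0.24435759  1.93842979  0.77425258  0.8415505  -0.06713245] [-0.12482173  0.1074884   1.97866922  0.71919188  0.95042535 -0.03567479] [3.141592653589793, -0.6108652381980152, 1.0821041362364843]
-1 [-0.23872474  0.17284244  1.92628042  0.          1.0424698  -2.63157114] None None [3.1415926535897927, 0.6108652381980151, -2.059488517353309]
```

```bash
python3 - <<'E'
from place import *
g=eul(down(psB,1)); pl=eul(Rb@np.diag([1.,-1,-1]))
r.move_ptp([*oB,.14],g); r.grip(.085,25); r.move_linear([*oB,.078],v=.1)
r.grip(0,25); print("w",r.get_grip_width(),r.get_gripper_force())
r.move_linear([*oB,.13],v=.1)
print("w",r.get_grip_width(),r.get_t())
r.move_ptp(bedp(-.010,0,H+.05),pl); r.move_linear(bedp(-.010,0,H+.012),v=.12)
print(r.get_grip_width(),r.get_t())
for n in("scene","side"): cv2.imwrite(f"pics/{n}1.png",r.camera(n)["image"])
a=cv2.imread("pics/scene1.png")[90:220,320:480];b=cv2.imread("pics/side1.png")[80:210,240:400]
cv2.imwrite("pics/ap.png",cv2.resize(np.hstack([a,b]),None,fx=2.5,fy=2.5,interpolation=cv2.INTER_CUBIC))
E
```

```text
w 0.055311815003371144 24.999793767929077
w 0.05542445851681702 50.0167
0.05562256788121092 51.3917
```

View pics/ap.png

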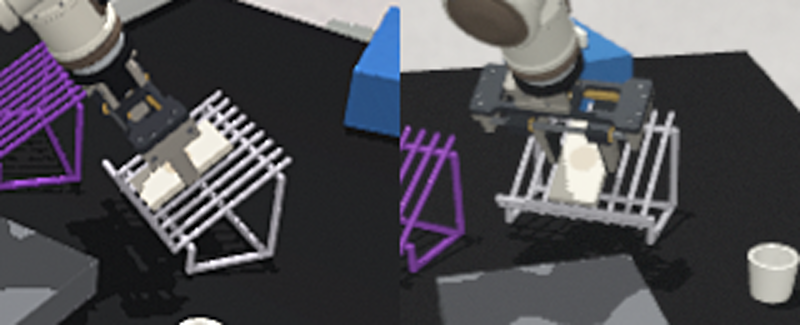

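The crop shows the flat setter held lengthways over the steel rack, parallel to the wires, with its lower end just inside the stop rods.

```bash
cat > lower.py <<'E'
from place import *
def F(n=6):
    v=[]
    for _ in range(n): v.append(r.get_ft_force()); r.sleep(.01)
    return Rb.T@np.mean(v,0)
f0=F(10)
def low(x,z,lim):
    while z>-.010:
        z-=.001; r.move_linear(bedp(x,0,H+z),v=.04); f=F()-f0
        if f[2]>lim: break
    return z,f.round(1)
z,f=low(-.010,.012,4); print("contact z",z,f,r.get_t())
x=-.010; z+=.001; r.move_linear(bedp(x,0,H+z),v=.04); fb=F()
while x>-.024:
    x-=.001; r.move_linear(bedp(x,0,H+z),v=.04); f=F()-fb
    if f[0]>4: break
print("stop x",x,f.round(1),r.get_t())
x+=.0005; z,f=low(x,z,5); print(z,f,(Rb.T@(np.array(r.get_ee_pos())-ob)).round(4),r.get_t())
E
python3 lower.py
```

```text
contact z -0.0010000000000000035 [-2.4  3.6 14.4] 55.475
stop x -0.016000000000000004 [ 6.8  1.1 -2.7] 57.575
-0.0010000000000000035 [ 2.7  4.  11.6] [-0.0146 -0.0001  0.0279] 57.875
```

```bash
python3 - <<'E'
from place import *
r.grip(.064); r.grip(.085); r.move_linear(bedp(-.0146,0,.028+.09),v=.12); print(r.get_t())
c=cam("wrist"); cs=[c[0]["image"][0:260,130:530]]
for n,(y,x) in(("scene",(90,320)),("side",(80,240))): cs.append(cv2.resize(r.camera(n)["image"][y:y+130,x:x+160],(320,260),interpolation=cv2.INTER_CUBIC))
cv2.imwrite("pics/end.png",cv2.resize(np.hstack(cs),(800,200)))
o=[proj(c,bedp(a,b,.01))[0] for a,b in((.04,.028),(.04,-.028),(-.07,.028),(-.07,-.028))]; print(np.round((np.array(o)-[130,0])*.769))
E
```

```text
59.6083
[[123. 112.]
 [172. 112.]
 [125. 202.]
 [170. 202.]]
```

View pics/end.png

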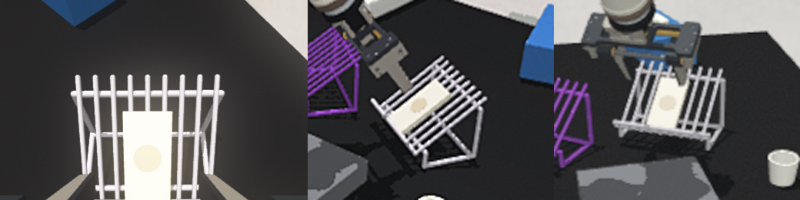

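The setter lies flat on the wires, parallel to them and against the stop rods, with its upper end at (123–172,112) as predicted, and the gripper is clear.

```bash
python3 -c "
from plant import r
print(r.hand_in(),r.get_t())"
```

```text
the job is handed in; nothing more can be done
the job is handed in; nothing more can be done
```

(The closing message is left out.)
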